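# Sort four sample containers into their own spill trays

### The job

The four sample containers are all standing in the wrong spill trays. Rearrange them so that each stands upright in the middle of its own: the vial in the small round dish, the measuring cylinder in the square tray, the sample bottle in the oblong tray and the orange-capped jar in the large round dish. The empty cork pad is there to park one on while you swap; do not let any of them tip over.

Things in the scene. Friction and masses are not known exactly. Their poses are not given: they have to be found in the camera images.
- vial: short white vial with a screw cap, the smallest container: 47 mm high, body 28 mm across up to 33 mm, cap 31 mm across from 33 to 47 mm; grip it by the cap. Rigid, closed and loose; stands upright in one of the trays at the start. Origin at the centre of its underside, z up through its top.
- measuring_cylinder: slim white measuring cylinder with an open-looking mouth (solid to touch) and a hexagonal foot: 122 mm high, foot 36 x 42 mm and 10 mm high, tube to be gripped as 30 mm across from 10 to 122 mm. Rigid, closed and loose; stands upright in one of the trays at the start. Origin at the centre of its underside, z up through its top.
- sample_bottle: white sample bottle with a ribbed white cap: 84 mm high, 38 mm across over nearly its whole height (slightly waisted below the cap). Rigid, closed and loose; stands upright in one of the trays at the start. Origin at the centre of its underside, z up through its top.
- orange_cap_jar: white jar with an orange cap, the widest container: 114 mm high, body 48 mm across, cap 54 mm across from 80 to 106 mm; grip it by the cap. Rigid, closed and loose; stands upright in one of the trays at the start. Origin at the centre of its underside, z up through its top.
- dish_small: small round black plastic dish, 80 mm across the rim, 74 mm across the foot. Fixed to the table. Origin under its centre at table height; floor 3 mm thick (its contents stand 3 mm above the origin), rim 10 mm high, wall 3 mm. z up.
- dish_large: large round black plastic dish, 110 mm across the rim, 104 mm across the foot. Fixed to the table. Origin under its centre at table height; floor 3 mm thick (its contents stand 3 mm above the origin), rim 10 mm high, wall 3 mm. z up.
- tray_square: square black plastic tray, 80 x 80 mm. Fixed to the table. Origin under its centre at table height; floor 3 mm thick (its contents stand 3 mm above the origin), rim 10 mm high, wall 3 mm. z up.
- tray_oblong: oblong black plastic tray, 70 mm along its x by 116 mm along its y. Fixed to the table. Origin under its centre at table height; floor 3 mm thick (its contents stand 3 mm above the origin), rim 10 mm high, wall 3 mm. z up.
- cork_pad: flat square cork pad, 90 x 90 mm, 3 mm thick, empty at the start: a free spot to park a container. Fixed to the table; origin under its centre at table height, top face 3 mm above it.
Mind the look-alikes: they are no part of the job. What is shaped like the orange_cap_jar but turquoise is not meant.

How it is judged:
At the end, for the whole second after the job is handed in: Vial in the small round dish, measuring cylinder in the square tray, sample bottle in the oblong tray, orange-capped jar in the large round dish: each within 15 mm of the tray's centre, on its floor (underside no more than 7 mm above the table), upright within 0.1 rad, released and at rest (horizontal distance between vial and dish_small below 0.015 m and z of vial in the frame of dish_small below 0.007 m and angle between each of vial, measuring_cylinder, sample_bottle, orange_cap_jar's own z axis and vertical below 0.1 rad and linear speed of each of vial, measuring_cylinder, sample_bottle, orange_cap_jar below 0.02 m/s and horizontal distance between measuring_cylinder and tray_square below 0.015 m and z of measuring_cylinder in the frame of tray_square below 0.007 m and horizontal distance between sample_bottle and tray_oblong below 0.015 m and z of sample_bottle in the frame of tray_oblong below 0.007 m and horizontal distance between orange_cap_jar and dish_large below 0.015 m and z of orange_cap_jar in the frame of dish_large below 0.007 m); the robot touches nothing.
It fails at once if a container is tipped by more than 0.6 rad (angle between any of vial, measuring_cylinder, sample_bottle, orange_cap_jar's own z axis and vertical above 0.6 rad).
It also fails if it takes over 144 s, if anything falls off the work surface, if the arm or the gripper's body presses on something with over 40 N, if the wrist force passes 120 N, or if a joint passes its speed limit or range.

### The arm

A 6-joint arm with a two-finger parallel gripper is mounted at the origin on a cart in front of the work surface, level with it; the furniture and walls round the work are solid. World frame = base frame: x ahead of the robot, y to its left, z up, the work surface at z = 0. Lengths are in m, angles in rad, forces in N, time in s.
With the tool pointing down it reaches from about 0.35 to 0.875 m from the base axis. Payload 15.5 kg.
Tool frame: the origin (TCP) lies at the very end of the fingers, on their centre line; the grasp point (between the pads) lies 19 mm behind it; z points along the fingers, y is the line along which they close (so a half turn about z gives the same grasp; the last joint's range is limited). The gripper opens to 85 mm and grips with 20 to 120 N. Pads are 22 mm wide; open, the fingers measure 114 mm over their backs; the gripper's body (76 mm by 85 mm) begins 54 mm behind the grasp point. The pads swing forward as they close: fully open they stand 13 mm farther back than shut.
Start: joints at [-1.222, 0.494, 1.345, -0, 1.302, -0.096], TCP at [0.268, -0.564, 0.191] pointing down, gripper open.
Joint ranges: [-2.91, 2.91], [-0.82, 2.16], [0.22, 2.67], [-1.22, 4.37], [0.12, 2.79], [-3.08, 3.08]. Speed limits (rad/s): [1.89, 1.89, 2.57, 3.01, 3.01, 3.01].

### API

Orientations are given as a rotation vector (axis times angle).
In Python, from workcell import telemetry, get_image, robot gives the robot as it stands. The module is installed in compiled form; this text tells all that it offers.
- The arm moves only by the tool drive_tool, never from a script. Its argument "series" is a list of rows, each a list of 6 numbers: the shift along the tool's x, y, z in cm, then the turn, a rotation vector about the tool's x, y, z in rad. In form: [[tx, ty, tz, rx, ry, rz], ...]. A call has 1 to 12 rows; each row is the pose to reach, as a shift and turn from the pose commanded when the call began, along the tool's axes at that moment; what a row does not reach only later rows make up. A row lasts 1/10 s, in which the tool goes at most 50 mm and 8.59 degrees, less where a joint would pass 70% of its speed; a pose out of reach is approached as far as the arm can. A call with a gripper value outside its range is refused whole. "grip" is the closure, from 0 (fully open) to 1 (shut), set as the call begins (left out, the last holds). The fingers move at their own pace and stop on an object; "grip_force" is the grip in N (left out, the last holds). Time passes only in rows, so rows that repeat a pose let the fingers close. It gives the time, the measured TCP pose, the force, the opening and the grip force at its end, in the units of the state.
- telemetry.observe(): the state, without advancing time (a new reading comes with each control period).
- get_image(name): name is "side" or "top" or "wrist"; returns a dict with "color" (420x560x3 uint8, blue, green, red), "intrinsics" (3x3 intrinsics, pixels), "origin" and "attitude" of the camera in the world; the wrist camera has in their place "tool_from_camera" (4x4, takes a point from camera to tool coordinates, whose origin is the TCP and whose axes are the flange's). Camera axes: x right, y up, looking along -z (the intrinsics and any distortion apply to the point x, -y, -z); pixel columns grow to the right and rows downward; lengths in m; the calibration is good to about 2 mm. A picture is of the moment at which its call begins: read the wrist's pose just before it. There is no depth.
- robot.hand_in(): hands the job in; it is judged then, once.
The state is a dict: "time_s": time; "joint_pos": joint angles; "joint_velocities": joint speeds; "joint_torque": joint torques, N m; "tool_pos": TCP position; "tool_rot": TCP orientation; "ft_force": force on the tool from outside, world axes, zero at the start; "ft_torque": the same for the moment, N m; "finger_gap": finger opening in m; "grip_force": force on a finger pad.
Only numpy, scipy, OpenCV 4.12 (cv2) and the standard library are available. Lean on these libraries where they do the work, as an engineer would, in place of code of your own. Each camera call takes 0.05 s, during which the arm holds its last target. There are 200 camera calls.

## Working session

There is one attempt and no reset: what is moved stays moved. The work goes in short steps, Python scripts to look and compute and a tool call to move; the robot and the scene stay as the last step left them, time stands still between calls to the robot, and variables do not carry over. Pictures are saved under pics/ and viewed, at most 14 in all, crops included, and the job is handed in when it is done.

Besides the shell and the picture viewer there is one more tool, called after "Request:" as name(argument=value, ...) on one line, values as JSON. drive_tool: Moves the arm, as the interface text tells. Its arguments: {"type":"object","properties":{"series":{"type":"array","items":{"type":"array","items":{"type":"number"}}},"grip":{"type":"number"},"grip_force":{"type":"number"}},"required":["series"]}

```bash
mkdir -p pics; cat > h.py <<'E'
import numpy as np,cv2
from scipy.spatial.transform import Rotation as R
from workcell import telemetry,get_image,robot
def ray(im,u,v):
    K=np.array(im["intrinsics"]);d=np.linalg.inv(K)@[u,v,1];d=np.array([d[0],-d[1],-d[2]])
    A=np.array(im["attitude"]); A=A if A.shape==(3,3) else R.from_rotvec(A).as_matrix()
    return np.array(im["origin"]),A@d
def onz(im,u,v,z):
    o,d=ray(im,u,v);return o+d*(z-o[2])/d[2]
def wrist():
    s=telemetry.observe();im=get_image("wrist");T=np.eye(4);T[:3,:3]=R.from_rotvec(s["tool_rot"]).as_matrix();T[:3,3]=s["tool_pos"]
    C=T@np.array(im["tool_from_camera"]);im["origin"]=C[:3,3];im["attitude"]=C[:3,:3];return im,s
E
python3 - <<'E'
from h import *
import pickle
s=telemetry.observe();print(s)
for n in("top","side"):
    im=get_image(n);cv2.imwrite(f"pics/{n}0.png",im["color"]);pickle.dump(im,open(n+".pkl","wb"))
    print(n,{k:v for k,v in im.items() if k!="color"})
E
```

```text
{'time_s': 0.0, 'joint_pos': array([-1.22247586e+00,  4.94199461e-01,  1.34615760e+00,  1.10120060e-05,
        1.30249048e+00, -9.55332210e-02]), 'joint_velocities': array([ 0.00010072,  0.0004836 , -0.0018731 , -0.00056504, -0.00062573,
        0.00079083]), 'joint_torque': array([-2.38823908e-03, -8.82178903e+01, -3.83877969e+01, -1.94551844e-04,
        1.00164363e-02,  2.94128967e-06]), 'tool_pos': array([ 0.26823269, -0.56404789,  0.1907812 ]), 'tool_rot': array([-3.06333090e+00, -6.91215982e-01,  2.31844162e-04]), 'ft_force': array([0.05532017, 0.7492103 , 0.03462773]), 'ft_torque': array([-0.04882978, -0.00368066,  0.01066776]), 'grip_force': 0.0, 'finger_gap': 0.0853293694985519}
top {'intrinsics': array([[531.3488039 ,   0.        , 281.3585386 ],
       [  0.        , 531.3488039 , 209.57140657],
       [  0.        ,   0.        ,   1.        ]]), 'origin': array([0.37509009, 0.03264723, 1.22271944]), 'attitude': array([ 0.10037068, -0.07924858, -1.57205188])}
side {'intrinsics': array([[470.23488118,   0.        , 286.92761076],
       [  0.        , 470.23488118, 208.45753705],
       [  0.        ,   0.        ,   1.        ]]), 'origin': array([0.22035556, 0.78054941, 0.69269211]), 'attitude': array([ 0.24662941, -1.19289974, -2.5448447 ])}
```

View pics/top0.png

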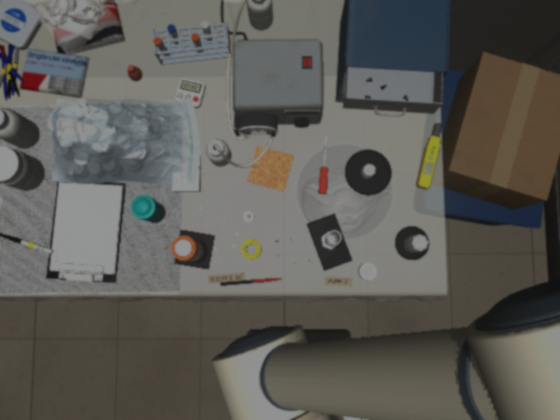

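View pics/side0.png

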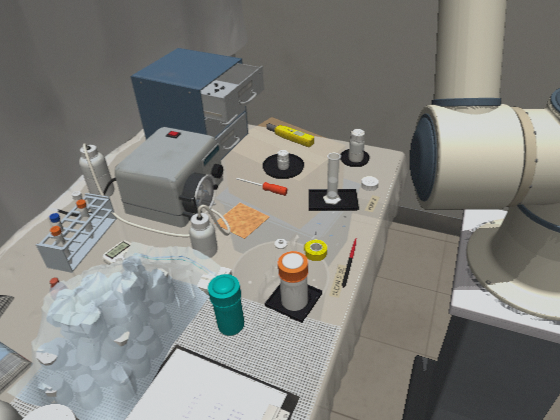

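The top view shows these items:
- The large dish, about (369,172), holds the vial.
- The small dish, about (412,243), holds the sample bottle.
- The oblong tray, about (329,241), holds the cylinder.
- The square tray, about (193,249), holds the orange jar.
- The cork pad at (271,168) is empty.

These could be mistaken for the containers:
- turquoise jar (144,207)
- hosed wash bottle (218,150)
- white bottle at (258,5)
- loose caps at (368,271) and (249,216)
- white jars at the left, (8,165)

I'll measure and check the choice in one close crop.

```bash
python3 - <<'E'
from h import *
import pickle
im=pickle.load(open("top.pkl","rb"));c=im["color"]
hsv=cv2.cvtColor(c,cv2.COLOR_BGR2HSV);v=hsv[...,2]
dark=((v<52)).astype(np.uint8)
def big(m,x,y,r=45):
    b=np.zeros_like(m);b[y-r:y+r,x-r:x+r]=m[y-r:y+r,x-r:x+r]
    cs,_=cv2.findContours(b,cv2.RETR_EXTERNAL,cv2.CHAIN_APPROX_NONE);return max(cs,key=cv2.contourArea)
out=c.copy()
for n,x,y in(("large",369,172),("small",412,243),("oblong",329,241),("square",193,249)):
    k=big(dark,x,y,33);h=cv2.convexHull(k)[:,0]
    w=np.array([onz(im,*p,0.009)[:2] for p in h.astype(float)],np.float32)
    (cx,cy),sz,a=cv2.minAreaRect(w*1000);ce,r=cv2.minEnclosingCircle(w*1000)
    print(n,"rect",round(cx),round(cy),np.round(sz),round(a),"circ",np.round(ce),round(r))
    cv2.polylines(out,[h],True,(0,255,0),1)
org=((hsv[...,0]<15)&(hsv[...,1]>130)&(v>90)).astype(np.uint8)
for n,x,y,z in(("jar",185,247,.1),("cork",271,168,.003)):
    k=big(org,x,y,28);h=cv2.convexHull(k)[:,0]
    w=np.array([onz(im,*p,z)[:2] for p in h.astype(float)],np.float32)
    print(n,cv2.minAreaRect(w*1000),cv2.minEnclosingCircle(w*1000));cv2.polylines(out,[h],True,(255,0,0),1)
wh=((v>115)&(hsv[...,1]<60)).astype(np.uint8)
for n,x,y,z in(("vial",369,171,.05),("bottle",420,242,.087),("cyl",331,239,.125)):
    k=big(wh,x,y,16);(u,vv),r=cv2.minEnclosingCircle(k);print(n,u,vv,r,np.round(onz(im,u,vv,z)*1000))
    cv2.drawContours(out,[k],-1,(0,0,255),1)
cr=out[130:290,150:450];cv2.imwrite("pics/top_c.png",cv2.resize(cr,None,fx=2.66,fy=2.66,interpolation=cv2.INTER_CUBIC))
E
```

```text
large rect 601 -151 [103. 101.] 44 circ [ 602. -151.] 52
small rect 438 -246 [68. 71.] 90 circ [ 438. -247.] 37
oblong rect 441 -60 [110.  65.] 20 circ [441. -59.] 62
square rect 425 248 [76. 75.] 80 circ [425. 249.] 51
jar ((424.162109375, 254.81320190429688), (52.92499542236328, 48.7999153137207), 0.9283948540687561) ((423.9020690917969, 255.59640502929688), 26.821285247802734)
cork ((587.747314453125, 71.69475555419922), (38.80257034301758, 52.01714324951172), 51.66029357910156) ((592.6306762695312, 77.03216552734375), 28.09576988220215)
vial 369.0 169.5625 5.356535911560059 [ 599. -148.   50.]
bottle 426.5 241.5 17.67776870727539 [ 436. -261.   87.]
cyl 329.40985107421875 240.0737762451172 8.084257125854492 [437. -52. 125.]
```

View pics/top_c.png

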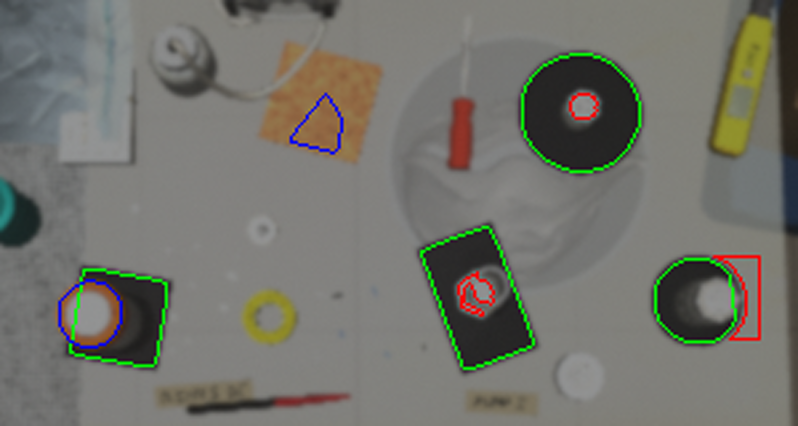

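Every measured tray agrees with its given size to within a few mm. The crop confirms the orange cap at about (90,313) in the crop is the jar, and the turquoise one is left alone. I'll start by moving over the trays through a via-point that stays clear of the box, turning the tool to face world x.

Request:
drive_tool(series=[[31.1,-25.5,0,0,0,0.444],[31.1,-25.5,0,0,0,0.444],[31.1,-25.5,0,0,0,0.444],[31.1,-25.5,0,0,0,0.444],[31.1,-25.5,0,0,0,0.444],[31.1,-25.5,0,0,0,0.444],[31.1,-25.5,0,0,0,0.444],[31.1,-25.5,0,0,0,0.444],[31.1,-25.5,0,0,0,0.444],[31.1,-25.5,0,0,0,0.444],[31.1,-25.5,0,0,0,0.444],[31.1,-25.5,0,0,0,0.444]], grip=0, grip_force=40)

```text
time_s: 1.3
tool_pos: [0.4393, -0.2018, 0.1913]
tool_rot: [3.141, -0.003, -0.0]
ft_force: [0.7, 0.3, 0.3]
finger_gap: 0.0855
grip_force: 0.0
```

Request:
drive_tool(series=[[16,-5,0,0,0,0],[16,-5,0,0,0,0],[16,-5,0,0,0,0],[16,-5,0,0,0,0],[16,-5,0,0,0,0],[16,-5,0,0,0,0]])

```text
time_s: 1.9
tool_pos: [0.5991, -0.1517, 0.1909]
tool_rot: [-3.141, 0.002, 0.002]
ft_force: [-0.5, 0.5, -0.3]
finger_gap: 0.0854
grip_force: 0.0
```

```bash
python3 - <<'E'
from h import *
import pickle
im,s=wrist();print(s["tool_pos"],s["tool_rot"]);print(np.round(im["tool_from_camera"],3))
cv2.imwrite("pics/w1.png",im["color"]);pickle.dump(im,open("w1.pkl","wb"))
t=pickle.load(open("top.pkl","rb"));print("cork",onz(t,270.7,168.7,.003),"turq",onz(t,143,205,.11),"wash",onz(t,217,146,.12))
E
```

```text
[ 0.5990682  -0.15169475  0.19089726] [-3.14148834e+00  1.86094641e-03  1.57788999e-03]
[[ 0.001  0.954  0.299  0.077]
 [ 1.    -0.001  0.     0.   ]
 [ 0.     0.299 -0.954 -0.182]
 [ 0.     0.     0.     1.   ]]
cork [0.61119977 0.07352578 0.003     ] turq [0.5137719  0.34047741 0.11      ] wash [0.638035   0.18358229 0.12      ]
```

View pics/w1.png

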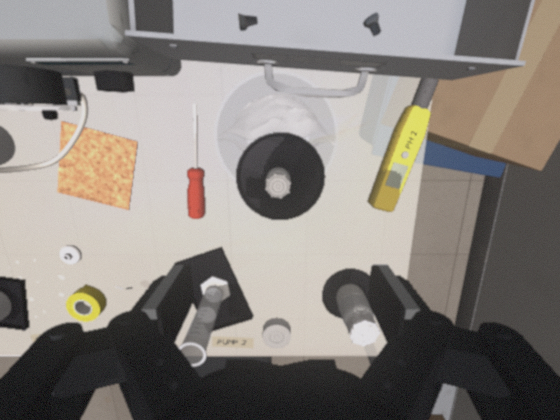

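The wrist view shows the vial's cap at (278,182) in the large dish at (281,176), the cork at (97,165), and the cylinder and bottle beyond the fingers. The drawer handle is ahead, so I won't go past x≈0.6. Next I'll measure the dish, vial and cork from this picture.

```bash
python3 - <<'E'
from h import *
import pickle
im=pickle.load(open("w1.pkl","rb"));c=im["color"];hsv=cv2.cvtColor(c,cv2.COLOR_BGR2HSV);v=hsv[...,2]
def big(m,x0,x1,y0,y1):
    b=np.zeros(m.shape,np.uint8);b[y0:y1,x0:x1]=m[y0:y1,x0:x1]
    cs,_=cv2.findContours(b,0,1);return max(cs,key=cv2.contourArea)[:,0]
def rep(n,k,z):
    w=np.array([onz(im,*p,z)[:2]*1000 for p in cv2.convexHull(k)[:,0].astype(float)],np.float32)
    print(n,cv2.boundingRect(k),"rect",np.round(cv2.minAreaRect(w)[0],1),np.round(cv2.minAreaRect(w)[1]),"circ",np.round(cv2.minEnclosingCircle(w)[0],1),cv2.minEnclosingCircle(w)[1])
rep("large",big(v<60,225,335,120,230),.009)
rep("vialcap",big(v>105,258,300,160,205),.05)
print(v[182,250:310:3],v[160:210:3,278])
rep("cork",big((hsv[...,0]<20)&(hsv[...,1]>110),50,145,115,215),.003)
E
```

```text
large (243, 135, 80, 83) rect [ 596.6 -159.5] [ 82. 103.] circ [ 602.6 -152.1] 51.86789321899414
vialcap (265, 169, 26, 30) rect [ 604.7 -149.1] [27. 32.] circ [ 604.3 -149.3] 16.36648178100586
[ 56  55  59  55  52  94 179 194 191 195 192 195 184 161  56  50  55  57
  56  53] [ 53  54  62 111 126 170 192 190 191 195 199 193 159  59  57  57  59]
cork (59, 152, 57, 53) rect [589.7  78.4] [55. 78.] circ [599.6  86.8] 40.60969924926758
```

Request:
drive_tool(series=[[0.4,-0.2,4,0,0,0],[0.4,-0.2,8,0,0,0],[0.4,-0.2,12,0,0,0],[0.4,-0.2,15,0,0,0],[0.4,-0.2,16.7,0,0,0],[0.4,-0.2,16.7,0,0,0],[0.4,-0.2,16.7,0,0,0]])

```text
time_s: 2.65
tool_pos: [0.6034, -0.1494, 0.0252]
tool_rot: [3.141, -0.002, 0.0]
ft_force: [-0.8, 0.1, -0.3]
finger_gap: 0.0854
grip_force: 0.0
```

Request:
drive_tool(series=[[0,0,0,0,0,0],[0,0,0,0,0,0],[0,0,0,0,0,0],[0,0,0,0,0,0],[0,0,0,0,0,0],[0,0,0,0,0,0],[0,0,0,0,0,0],[0,0,0,0,0,0],[0,0,0,0,0,0],[0,0,0,0,0,0]], grip=1, grip_force=40)

```text
time_s: 3.65
tool_pos: [0.6038, -0.1487, 0.0244]
tool_rot: [3.142, -0.0, 0.0]
ft_force: [-0.3, -0.3, -0.0]
finger_gap: 0.0
grip_force: 0.0
```

The fingers shut on nothing, so I'll look.

```bash
python3 - <<'E'
from h import *
a=wrist()[0]["color"];b=get_image("side")["color"]
cv2.imwrite("pics/w2.png",np.hstack([cv2.resize(a,(400,300)),cv2.resize(b[100:310,170:450],(400,300))]))
E
```

```text
(no output)
```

View pics/w2.png

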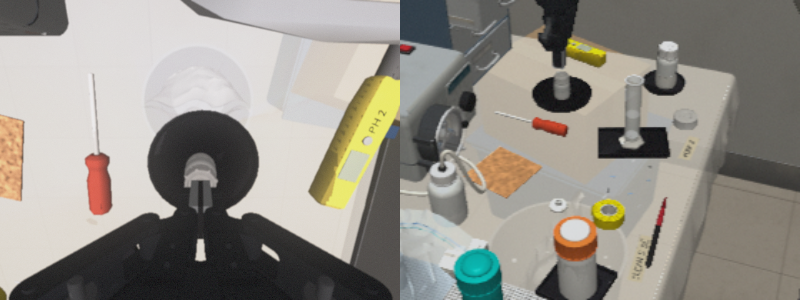

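```bash
python3 - <<'E'
from h import *
import pickle
im,s=wrist();pickle.dump(im,open("w2.pkl","wb"));c=im["color"];print(im["intrinsics"][0],s["tool_pos"],im.keys())
v=c.max(2);m=np.zeros(v.shape,np.uint8);m[160:340,210:365]=v[160:340,210:365]<60
for (u,w,z) in((280,218,.05),(280,245,.05),(280,218,.09),(259,225,.05),(304,225,.05)):print(u,w,z,onz(im,u,w,z))
# dish edges scaled pic (148..259, 111)
for u,w in((207,228),(362,228),(283,155)):print(onz(im,u,w,.009))
C=np.linalg.inv(np.vstack([np.c_[im["attitude"],im["origin"]],[0,0,0,1]]));K=im["intrinsics"]
for P in(s["tool_pos"],(.602,-.152,.05),(.602,-.152,.01),(.602,-.152,.15)):
    q=C@np.r_[P,1];p=K@[q[0],-q[1],-q[2]];print(P,p[:2]/p[2])
cv2.imwrite("pics/w3.png",cv2.resize(c[130:330,190:380],None,fx=3,fy=3))
E
```

```text
[303.72130039   0.         280.35082811] [ 0.60376544 -0.14863977  0.02436235] dict_keys(['color', 'intrinsics', 'tool_from_camera', 'origin', 'attitude'])
280 218 0.05 [ 0.62715434 -0.14868061  0.05      ]
280 245 0.05 [ 0.61119526 -0.14868463  0.05      ]
280 218 0.09 [ 0.64091661 -0.14874142  0.09      ]
259 225 0.05 [ 0.62309462 -0.13718584  0.05      ]
304 225 0.05 [ 0.62311393 -0.16181863  0.05      ]
[ 0.60567858 -0.0980002   0.009     ]
[ 0.60576344 -0.20546523  0.009     ]
[ 0.65593002 -0.15053907  0.009     ]
[ 0.60376544 -0.14863977  0.02436235] [279.99144304 239.29959109]
(0.602, -0.152, 0.05) [285.83091281 259.88268981]
(0.602, -0.152, 0.01) [284.86750061 233.53476488]
(0.602, -0.152, 0.15) [292.40955898 439.79911327]
```

View pics/w3.png

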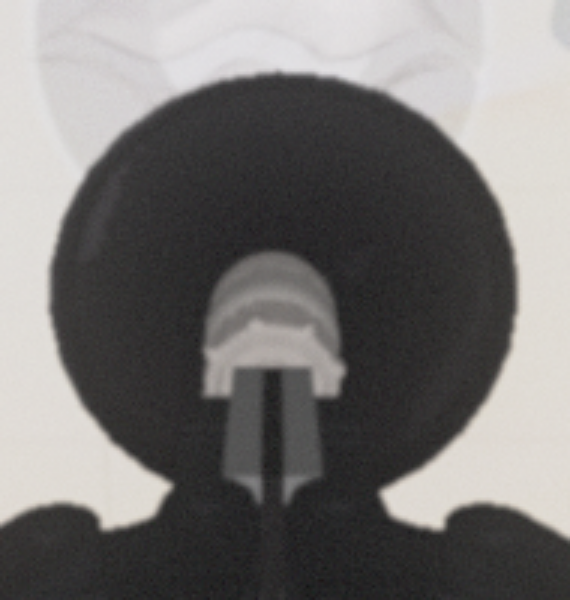

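```bash
python3 - <<'E'
from h import *
im=get_image("side");s=telemetry.observe();print(s["joint_pos"],s["finger_gap"],s["ft_force"])
A=R.from_rotvec(im["attitude"]).as_matrix();K=im["intrinsics"]
for P in(s["tool_pos"],(.602,-.150,.05),(.602,-.15,.003),(.602,-.097,.01),(.602,-.207,.01)):
    q=A.T@(np.array(P)-im["origin"]);p=K@[q[0],-q[1],-q[2]];print(np.round(P,3),p[:2]/p[2])
cv2.imwrite("pics/s4.png",cv2.resize(im["color"][80:190,220:350],None,fx=5,fy=5,interpolation=cv2.INTER_CUBIC))
E
```

```text
[-3.37446365e-01  6.81697588e-01  1.51372265e+00 -2.39875412e-05
  9.46138050e-01  1.23359887e+00] 0.00022161245239448832 [ 0.55442343 -0.26046068 -1.2285883 ]
[ 0.604 -0.149  0.024] [281.57969339 159.78767845]
[ 0.602 -0.15   0.05 ] [282.13701998 151.13272944]
[ 0.602 -0.15   0.003] [282.62970018 166.57101405]
[ 0.602 -0.097  0.01 ] [274.84839136 175.66274628]
[ 0.602 -0.207  0.01 ] [290.32731091 152.88918117]
```

View pics/s4.png

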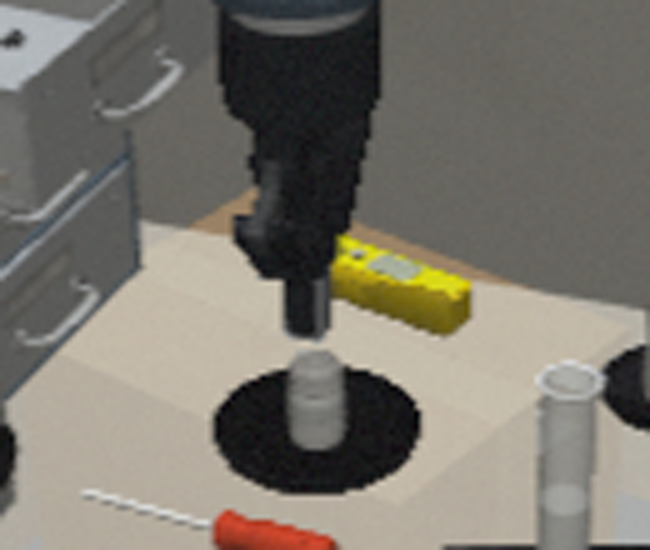

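The side view shows the shut fingertips at about (281,147.6), some 12 px above where the reported TCP projects, (281.6,159.8). The vial stands untouched below them at (283,151–168). So the real tips sit well short of the reported TCP. I'll triangulate the tip across the two views.

```bash
python3 - <<'E'
from h import *
import pickle
w=pickle.load(open("w2.pkl","rb"));s=get_image("side")
o1,d1=ray(w,280.5,252.5);o2,d2=ray(s,281,147.6)
t=np.linalg.lstsq(np.c_[d1,-d2],o2-o1,rcond=None)[0];p,q=o1+t[0]*d1,o2+t[1]*d2
print(p,q,telemetry.observe()["tool_pos"])
E
```

```text
[ 0.60971224 -0.14896553  0.05654797] [ 0.60559939 -0.15199585  0.05850553] [ 0.60375837 -0.14864689  0.02436976]
```

Request:
drive_tool(series=[[0,0,0,0,0,0],[0,0,0,0,0,0],[0,0,0,0,0,0],[0,0,0,0,0,0],[0,0,0,0,0,0],[0,0,0,0,0,0],[0,0,0,0,0,0],[0,0,0,0,0,0]], grip=0)

```text
time_s: 4.7
tool_pos: [0.6038, -0.1487, 0.0244]
tool_rot: [3.142, -0.0, 0.0]
ft_force: [-0.1, 0.6, -0.4]
finger_gap: 0.0853
grip_force: 0.0
```

The shut tips are at z≈0.057, so they sit about 33 mm behind the reported TCP. I'll descend 32 mm gently while watching the force.

Request:
drive_tool(series=[[0,0,0.6,0,0,0],[0,0,1.2,0,0,0],[0,0,1.8,0,0,0],[0,0,2.4,0,0,0],[0,0,2.8,0,0,0],[0,0,3.2,0,0,0],[0,0,3.2,0,0,0]])

```text
time_s: 5.4
tool_pos: [0.6034, -0.1486, -0.0082]
tool_rot: [-3.141, 0.0, 0.001]
ft_force: [-0.1, -0.4, 0.2]
finger_gap: 0.0852
grip_force: 0.0
```

Request:
drive_tool(series=[[0,0,0,0,0,0],[0,0,0,0,0,0],[0,0,0,0,0,0],[0,0,0,0,0,0],[0,0,0,0,0,0],[0,0,0,0,0,0],[0,0,0,0,0,0],[0,0,0,0,0,0],[0,0,0,0,0,0],[0,0,0,0,0,0]], grip=1, grip_force=40)

```text
time_s: 6.4
tool_pos: [0.604, -0.1487, -0.0072]
tool_rot: [3.141, -0.0, 0.001]
ft_force: [-0.5, 1.0, 6.8]
finger_gap: 0.0292
grip_force: 39.2
```

Request:
drive_tool(series=[[0,0,-0.5,0,0,0],[0,0,-1,0,0,0],[0,0,-2,0,0,0],[0,0,-3,0,0,0],[0,0,-4,0,0,0],[0,0,-4,0,0,0],[0,0,-4,0,0,0]])

```text
time_s: 7.1
tool_pos: [0.6039, -0.1487, 0.0327]
tool_rot: [3.141, -0.0, 0.001]
ft_force: [0.1, -0.1, -0.7]
finger_gap: 0.0288
grip_force: 39.4
```

```bash
python3 - <<'E'
from h import *
im,s=wrist();a=im["color"];b=get_image("side")["color"]
cv2.imwrite("pics/w5.png",np.hstack([cv2.resize(a[130:370,150:410],(400,370)),cv2.resize(b[80:190,222:341],(400,370),interpolation=2)]))
E
```

```text
(no output)
```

View pics/w5.png

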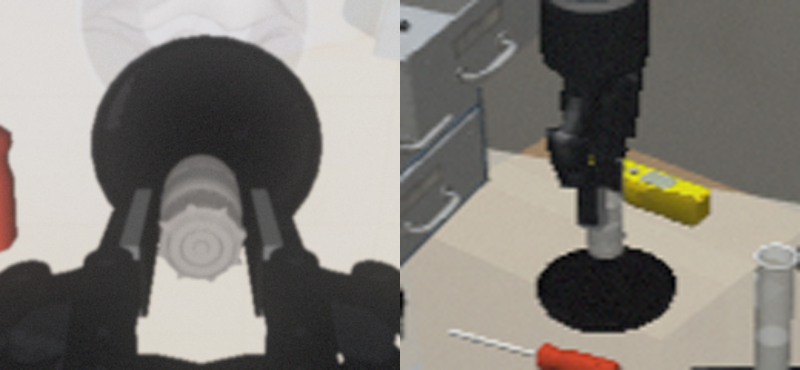

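The vial is held: the wrist crop shows its cap between the pads at (203,245), and the side crop shows it clear of the dish. I'll park it on the cork at about (585,60), away from the hose. Its floor height matches the dish floor, so it goes down at the same TCP z, −0.007.

Request:
drive_tool(series=[[0,0,-3,0,0,0],[0,-2,-5,0,0,0],[-0.4,-5,-5,0,0,0],[-0.8,-8,-5,0,0,0],[-1.2,-11,-5,0,0,0],[-1.5,-14,-5,0,0,0],[-1.9,-17,-5,0,0,0],[-1.9,-19.5,-5,0,0,0],[-1.9,-20.9,-5,0,0,0],[-1.9,-20.9,-5,0,0,0]])

```text
time_s: 8.2
tool_pos: [0.5846, 0.0617, 0.082]
tool_rot: [-3.141, -0.003, 0.001]
ft_force: [-0.4, -0.9, -0.5]
finger_gap: 0.0289
grip_force: 39.6
```

Request:
drive_tool(series=[[0,0,2,0,0,0],[0,0,4,0,0,0],[0,0,6,0,0,0],[0,0,7.2,0,0,0],[0,0,8,0,0,0],[0,0,8.5,0,0,0],[0,0,8.8,0,0,0],[0,0,8.9,0,0,0],[0,0,8.9,0,0,0]])

```text
time_s: 9.1
tool_pos: [0.5851, 0.0603, -0.0063]
tool_rot: [3.142, -0.0, 0.001]
ft_force: [-0.5, -0.9, -0.3]
finger_gap: 0.0286
grip_force: 39.6
```

Request:
drive_tool(series=[[0,0,0.05,0,0,0],[0,0,0.05,0,0,0],[0,0,0.05,0,0,0],[0,0,0.05,0,0,0],[0,0,0.05,0,0,0],[0,0,0.05,0,0,0],[0,0,-2,0,0,0],[0,0,-4,0,0,0],[0,0,-8,0,0,0],[0,0,-12,0,0,0],[0,0,-16,0,0,0],[0,0,-18,0,0,0]], grip=0.4)

```text
time_s: 10.3
tool_pos: [0.586, 0.0604, 0.1769]
tool_rot: [-3.142, 0.0, -0.006]
ft_force: [1.0, -1.1, -0.6]
finger_gap: 0.0512
grip_force: 0.0
```

```bash
python3 - <<'E'
from h import *
im=get_image("top");c=im["color"]
a=cv2.resize(get_image("side")["color"][90:330,170:410],(400,400));b=cv2.resize(c[120:280,240:400],(400,400))
cv2.imwrite("pics/m6.png",np.hstack([a,b]))
E
```

```text
(no output)
```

View pics/m6.png

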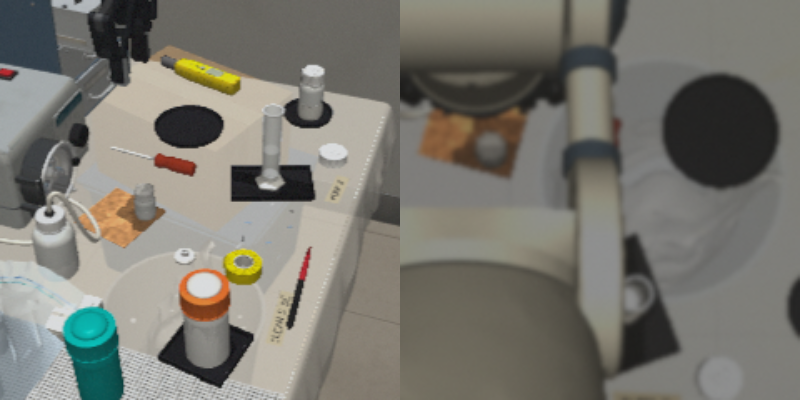

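The vial stands upright on the cork, at side crop (145,200). Next is the orange jar; I'll go above it and look.

Request:
drive_tool(series=[[-16.1,-18.9,-3,0,0,0],[-16.1,-18.9,-3,0,0,0],[-16.1,-18.9,-3,0,0,0],[-16.1,-18.9,-3,0,0,0],[-16.1,-18.9,-3,0,0,0],[-16.1,-18.9,-3,0,0,0],[-16.1,-18.9,-3,0,0,0],[-16.1,-18.9,-3,0,0,0],[-16.1,-18.9,-3,0,0,0]], grip=0)

```text
time_s: 11.3
tool_pos: [0.4244, 0.2484, 0.2029]
tool_rot: [3.141, -0.003, -0.001]
ft_force: [-0.4, -0.3, -0.4]
finger_gap: 0.0855
grip_force: 0.0
```

```bash
cat >> h.py <<'E'
def hull(im,m,z,box):
    x0,x1,y0,y1=box;b=np.zeros(m.shape,np.uint8);b[y0:y1,x0:x1]=m[y0:y1,x0:x1]
    k=max(cv2.findContours(b,0,1)[0],key=cv2.contourArea)[:,0]
    w=np.array([onz(im,*p,z)[:2]*1000 for p in cv2.convexHull(k)[:,0].astype(float)],np.float32)
    r=cv2.minAreaRect(w);c=cv2.minEnclosingCircle(w)
    print(cv2.boundingRect(k),"rect",np.round(r[0],1),np.round(r[1],1),round(r[2]),"circ",np.round(c[0],1),round(c[1],1))
E
python3 - <<'E'
from h import *
im,s=wrist();print(s["tool_pos"]);c=im["color"];hsv=cv2.cvtColor(c,cv2.COLOR_BGR2HSV)
cv2.imwrite("pics/w7.png",c)
org=(hsv[...,0]<18)&(hsv[...,1]>130)
hull(im,org,.107,(150,420,120,420))
E
```

```text
[0.42444074 0.24844077 0.20290173]
(248, 169, 55, 55) rect [427.6 253.9] [51.5 52. ] 47 circ [427.4 253.1] 26.9
```

View pics/w7.png

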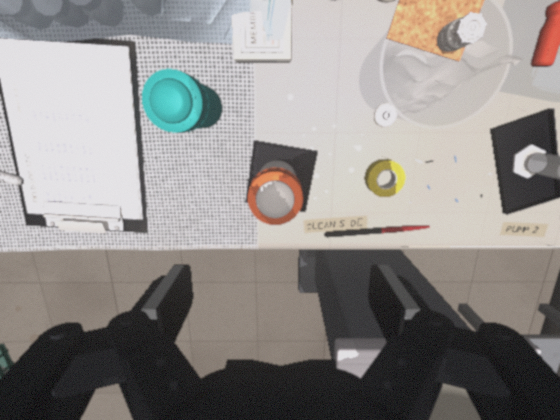

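The jar's cap centre is at about (275,197), giving (426,253), and its measured width is close to the given 54 mm. I'll descend gently onto the cap.

Request:
drive_tool(series=[[0.2,-0.5,3,0,0,0],[0.2,-0.5,7,0,0,0],[0.2,-0.5,10,0,0,0],[0.2,-0.5,12,0,0,0],[0.2,-0.5,13,0,0,0],[0.2,-0.5,14,0,0,0],[0.2,-0.5,14.8,0,0,0],[0.2,-0.5,15.3,0,0,0],[0.2,-0.5,15.7,0,0,0],[0.2,-0.5,15.7,0,0,0]])

```text
time_s: 12.35
tool_pos: [0.4258, 0.2544, 0.0463]
tool_rot: [-3.142, 0.0, 0.0]
ft_force: [-0.4, 0.4, -0.2]
finger_gap: 0.0854
grip_force: 0.0
```

Request:
drive_tool(series=[[0,0,0,0,0,0],[0,0,0,0,0,0],[0,0,0,0,0,0],[0,0,0,0,0,0],[0,0,0,0,0,0],[0,0,0,0,0,0],[0,0,0,0,0,0],[0,0,0,0,0,0]], grip=1, grip_force=50)

```text
time_s: 13.15
tool_pos: [0.4264, 0.2545, 0.0471]
tool_rot: [-3.141, 0.0, -0.002]
ft_force: [-0.3, -1.9, 9.3]
finger_gap: 0.0522
grip_force: 50.7
```

Closing gave 52 mm against the given 54, the same −2 mm bias as on the vial, so the cap is gripped. I'll lift and carry it to the large dish.

Request:
drive_tool(series=[[0,0,-1,0,0,0],[0,0,-3,0,0,0],[0,0,-6,0,0,0],[0,0,-9,0,0,0],[1,2,-9,0,0,0],[2,5,-9,0,0,0],[3.5,8,-9,0,0,0],[5,11.5,-9,0,0,0],[6.5,15,-9,0,0,0],[8,18.5,-9,0,0,0],[9.5,22,-9,0,0,0],[11,25.5,-9,0,0,0]])

```text
time_s: 14.35
tool_pos: [0.5362, -0.0022, 0.1372]
tool_rot: [-3.142, 0.001, -0.001]
ft_force: [0.5, 0.1, -1.1]
finger_gap: 0.0523
grip_force: 52.4
```

Request:
drive_tool(series=[[1.5,3.5,0,0,0,0],[3,7,0,0,0,0],[4.5,10.5,0,0,0,0],[5.5,13,0,0,0,0],[6.3,14.6,0,0,0,0],[6.6,15.1,0,0,0,0],[6.6,15.1,0,0,0,0],[6.6,15.1,0,0,0,0]])

```text
time_s: 15.15
tool_pos: [0.6013, -0.1504, 0.1364]
tool_rot: [-3.141, -0.001, 0.001]
ft_force: [-0.4, -0.1, -1.2]
finger_gap: 0.0521
grip_force: 52.4
```

Request:
drive_tool(series=[[0.1,0.1,2,0,0,0],[0.1,0.1,4,0,0,0],[0.1,0.1,6,0,0,0],[0.1,0.1,7.2,0,0,0],[0.1,0.1,8,0,0,0],[0.1,0.1,8.5,0,0,0],[0.1,0.1,8.8,0,0,0],[0.1,0.1,8.95,0,0,0],[0.1,0.1,8.95,0,0,0]])

```text
time_s: 16.05
tool_pos: [0.6031, -0.1528, 0.0473]
tool_rot: [3.141, -0.0, 0.001]
ft_force: [1.1, 0.7, -1.3]
finger_gap: 0.0523
grip_force: 52.5
```

Request:
drive_tool(series=[[0,0,0,0,0,0],[0,0,0,0,0,0],[0,0,0,0,0,0],[0,0,0,0,0,0],[0,0,0,0,0,0],[0,0,0,0,0,0],[0,0,-2,0,0,0],[0,0,-4,0,0,0],[0,0,-7,0,0,0],[0,0,-11,0,0,0],[0,0,-15,0,0,0],[0,0,-15,0,0,0]], grip=0)

```text
time_s: 17.25
tool_pos: [0.6054, -0.1536, 0.2024]
tool_rot: [3.139, -0.0, 0.013]
ft_force: [0.5, -0.3, -0.6]
finger_gap: 0.0852
grip_force: 0.0
```

```bash
python3 - <<'E'
from h import *
im,s=wrist();print(s["tool_pos"]);c=im["color"];hsv=cv2.cvtColor(c,cv2.COLOR_BGR2HSV)
org=(hsv[...,0]<18)&(hsv[...,1]>130)
hull(im,org,.107,(180,380,120,420));hull(im,hsv[...,2]<62,.009,(225,335,100,225))
cv2.imwrite("pics/w8.png",c)
E
```

```text
[ 0.60540572 -0.15355029  0.20244289]
(253, 176, 55, 53) rect [ 603.3 -153.7] [51.2 51.4] 0 circ [ 603.9 -153.8] 26.5
(264, 141, 56, 50) rect [ 624.3 -175.8] [72.3 45. ] 68 circ [ 618.6 -172.9] 39.1
```

View pics/w8.png

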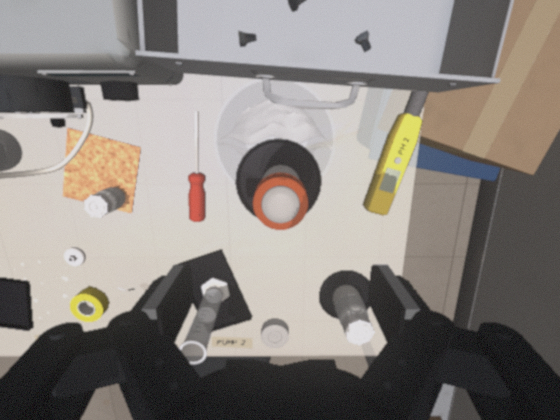

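The jar stands in the large dish, cap at (281,204), about 2 mm off centre. Now to go above the cylinder.

Request:
drive_tool(series=[[-16.5,-9.4,-1,0,0,0],[-16.5,-9.4,-1,0,0,0],[-16.5,-9.4,-1,0,0,0],[-16.5,-9.4,-1,0,0,0],[-16.5,-9.4,-1,0,0,0],[-16.5,-9.4,-1,0,0,0],[-16.5,-9.4,-1,0,0,0],[-16.5,-9.4,-1,0,0,0]])

```text
time_s: 18.1
tool_pos: [0.4385, -0.059, 0.2065]
tool_rot: [-3.142, 0.001, 0.001]
ft_force: [-0.9, -0.1, -0.4]
finger_gap: 0.0853
grip_force: 0.0
```

```bash
python3 - <<'E'
from h import *
import pickle
im,s=wrist();print(s["tool_pos"],s["tool_rot"]);c=im["color"]
pickle.dump(im,open("w9.pkl","wb"));cv2.imwrite("pics/w9.png",c)
E
```

```text
[ 0.43848871 -0.05904612  0.20647398] [-3.14152463e+00  8.99103091e-04  5.10684431e-04]
```

View pics/w9.png

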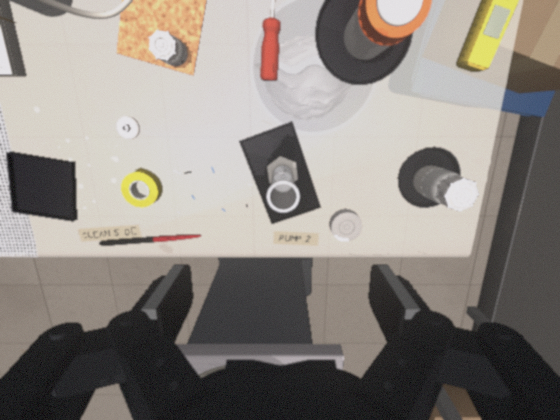

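The picture shows the following:
- cylinder mouth at (283,197), foot at (282,168)
- oblong tray centred near (281,173)
- empty square tray at (42,186)
- small dish at (430,177), with the bottle's cap at (460,193)
- vial's cap at (162,44)

I'll turn all of these into positions.

```bash
python3 - <<'E'
from h import *
import pickle
im=pickle.load(open("w9.pkl","rb"));v=cv2.cvtColor(im["color"],cv2.COLOR_BGR2HSV)[...,2]
f=lambda u,w,z:np.round(onz(im,u,w,z)[:2]*1000)
print("cyl",f(283,197,.125),f(282,168,.013));print("bottle",f(460,193,.087))
hull(im,v<62,.009,(230,330,110,235));hull(im,v<62,.009,(3,85,140,230));hull(im,v<62,.009,(390,467,140,213))
print("vial",f(162,44,.05))
E
```

```text
cyl [445. -62.] [452. -61.]
bottle [ 439. -243.]
(269, 154, 44, 68) rect [416.9 -82.4] [46.2 93.9] 64 circ [424.8 -66.5] 47.1
(7, 153, 69, 67) rect [426.4 245.7] [81.2 77.5] 80 circ [426.8 245.4] 55.0
(446, 154, 10, 13) rect [ 462.7 -271.3] [18.1  5.2] 34 circ [ 462.  -270.2] 9.2
vial [582.  59.]
```

Request:
drive_tool(series=[[0.7,0.2,3,0,0,0],[0.7,0.2,7,0,0,0],[0.7,0.2,10,0,0,0],[0.7,0.2,12.5,0,0,0],[0.7,0.2,14,0,0,0],[0.7,0.2,15,0,0,0],[0.7,0.2,15.7,0,0,0],[0.7,0.2,16.1,0,0,0],[0.7,0.2,16.1,0,0,0]])

```text
time_s: 19.05
tool_pos: [0.4449, -0.0607, 0.0458]
tool_rot: [3.142, -0.0, 0.0]
ft_force: [-0.7, -0.1, 1.2]
finger_gap: 0.0856
grip_force: 0.0
```

Request:
drive_tool(series=[[0,0,0,0,0,0],[0,0,0,0,0,0],[0,0,0,0,0,0],[0,0,0,0,0,0],[0,0,0,0,0,0],[0,0,0,0,0,0],[0,0,0,0,0,0],[0,0,0,0,0,0],[0,0,0,0,0,0],[0,0,0,0,0,0]], grip=1, grip_force=30)

```text
time_s: 20.05
tool_pos: [0.445, -0.0607, 0.0462]
tool_rot: [3.141, -0.0, 0.001]
ft_force: [-0.7, 0.1, 4.4]
finger_gap: 0.0291
grip_force: 29.1
```

```bash
python3 - <<'E'
from h import *
import pickle
im=pickle.load(open("w9.pkl","rb"))
for p in((280.5,172.8),(430,177),(42,186)):print(onz(im,*p,.01)[:2]*1000)
E
```

```text
[445.47395998 -59.36201325]
[ 440.18724366 -248.06897704]
[428.38098585 244.61551338]
```

Cylinder gripped. I'll carry it to the square tray.

Request:
drive_tool(series=[[0,0,-1,0,0,0],[0,0,-3,0,0,0],[0,0,-6,0,0,0],[0,-1,-8,0,0,0],[-0.3,-4,-8,0,0,0],[-0.6,-8,-8,0,0,0],[-0.9,-12,-8,0,0,0],[-1.2,-16,-8,0,0,0],[-1.4,-20,-8,0,0,0],[-1.7,-24,-8,0,0,0],[-1.9,-27,-8,0,0,0],[-1.9,-29,-8,0,0,0]])

```text
time_s: 21.25
tool_pos: [0.4252, 0.2314, 0.1266]
tool_rot: [-3.141, -0.002, -0.0]
ft_force: [0.5, -0.4, -0.2]
finger_gap: 0.0286
grip_force: 29.7
```

Request:
drive_tool(series=[[0,-1,0,0,0,0],[0,-1.7,0,0,0,0],[0,-1.7,0,0,0,0],[0,-1.7,2,0,0,0],[0,-1.7,4,0,0,0],[0,-1.7,5.5,0,0,0],[0,-1.7,6.7,0,0,0],[0,-1.7,7.3,0,0,0],[0,-1.7,7.7,0,0,0],[0,-1.7,7.95,0,0,0],[0,-1.7,7.95,0,0,0]])

```text
time_s: 22.35
tool_pos: [0.426, 0.2462, 0.0465]
tool_rot: [-3.142, 0.001, -0.0]
ft_force: [0.8, 0.6, -0.4]
finger_gap: 0.0291
grip_force: 29.7
```

Request:
drive_tool(series=[[0,0,0,0,0,0],[0,0,0,0,0,0],[0,0,0,0,0,0],[0,0,0,0,0,0],[0,0,0,0,0,0],[0,0,0,0,0,0],[0,0,-2,0,0,0],[0,0,-4,0,0,0],[0,0,-7,0,0,0],[0,0,-11,0,0,0],[0,0,-15,0,0,0],[0,0,-16,0,0,0]], grip=0)

```text
time_s: 23.55
tool_pos: [0.4275, 0.2471, 0.2103]
tool_rot: [-3.139, 0.0, -0.008]
ft_force: [1.7, -0.1, -0.5]
finger_gap: 0.0853
grip_force: 0.0
```

```bash
python3 - <<'E'
from h import *
import pickle
im,s=wrist();print(s["tool_pos"]);pickle.dump(im,open("w10.pkl","wb"));v=im["color"].max(2)
hull(im,v<62,.009,(225,340,110,235));hull(im,v>110,.125,(262,302,170,225))
E
```

```text
[0.42747596 0.24709892 0.21029009]
(295, 165, 16, 46) rect [415.3 220.2] [15.9 60.4] 82 circ [414.9 217.6] 30.2
(262, 170, 40, 55) rect [432.7 246.1] [50.8 36.5] 0 circ [430.8 246.1] 29.8
```

Request:
drive_tool(series=[[1.2,49.1,0,0,0,0],[1.2,49.1,0,0,0,0],[1.2,49.1,0,0,0,0],[1.2,49.1,0,0,0,0],[1.2,49.1,0,0,0,0],[1.2,49.1,0,0,0,0],[1.2,49.1,0,0,0,0],[1.2,49.1,0,0,0,0],[1.2,49.1,0,0,0,0],[1.2,49.1,0,0,0,0],[1.2,49.1,0,0,0,0],[1.2,49.1,0,0,0,0]])

```text
time_s: 24.8
tool_pos: [0.437, -0.2449, 0.205]
tool_rot: [-3.14, 0.003, 0.003]
ft_force: [-0.2, 1.1, -0.3]
finger_gap: 0.0855
grip_force: 0.0
```

```bash
python3 - <<'E'
from h import *
im,s=wrist();print(s["tool_pos"]);v=im["color"].max(2)
hull(im,v>105,.087,(250,325,150,230))
b=(v<62).astype(np.uint8);print([ (int(np.where(b[r,200:360])[0].min()+200),int(np.where(b[r,200:360])[0].max()+200)) for r in (150,160,170,180) if b[r,200:360].any()],v[140:230:4,281])
E
```

```text
[ 0.43696989 -0.24491814  0.20496142]
(250, 150, 75, 80) rect [ 439.6 -251.9] [78.1 82.4] 90 circ [ 438.5 -251.9] 55.9
[] [235 226  72  70  74  72 101 133 145 147 187 201 190 194 192 197 195 208
 235 235 233 234 233]
```

```bash
python3 - <<'E'
from h import *
im,s=wrist();print(s["tool_pos"]);v=cv2.GaussianBlur(im["color"],(3,3),0).max(2)
hull(im,(v>172)&(v<216),.087,(255,310,178,225));hull(im,v<90,.009,(230,335,130,214))
E
```

```text
[ 0.43706683 -0.24401716  0.20522512]
(255, 178, 55, 31) rect [ 436.9 -246.7] [31.  49.4] 23 circ [ 439.2 -245.8] 27.6
(254, 147, 59, 53) rect [ 443.1 -247. ] [65.4 73.2] 2 circ [ 439.  -247.1] 37.1
```

Request:
drive_tool(series=[[0.1,0.1,4,0,0,0],[0.1,0.1,8,0,0,0],[0.1,0.1,12,0,0,0],[0.1,0.1,15,0,0,0],[0.1,0.1,17,0,0,0],[0.1,0.1,18.5,0,0,0],[0.1,0.1,19.5,0,0,0],[0.1,0.1,20.2,0,0,0],[0.1,0.1,20.2,0,0,0]])

```text
time_s: 25.8
tool_pos: [0.4386, -0.245, 0.004]
tool_rot: [-3.141, -0.001, 0.001]
ft_force: [0.7, 0.5, 0.3]
finger_gap: 0.0853
grip_force: 0.0
```

Request:
drive_tool(series=[[0,0,0,0,0,0],[0,0,0,0,0,0],[0,0,0,0,0,0],[0,0,0,0,0,0],[0,0,0,0,0,0],[0,0,0,0,0,0],[0,0,0,0,0,0],[0,0,0,0,0,0],[0,0,0,0,0,0]], grip=1, grip_force=40)

```text
time_s: 26.7
tool_pos: [0.439, -0.246, 0.005]
tool_rot: [3.141, -0.0, 0.001]
ft_force: [-1.0, -1.6, 7.7]
finger_gap: 0.0355
grip_force: 38.9
```

Bottle gripped (35.5 mm, plus the 2 mm bias). I'll carry it to the oblong tray at about (443,-60).

Request:
drive_tool(series=[[0,0,-1,0,0,0],[0,0,-3,0,0,0],[0,-0.5,-5,0,0,0],[0.2,-3,-6,0,0,0],[0.4,-6.5,-6,0,0,0],[0.4,-10,-6,0,0,0],[0.4,-13,-6,0,0,0],[0.4,-16,-6,0,0,0],[0.4,-18,-6,0,0,0],[0.4,-18.6,-6,0,0,0],[0.4,-18.6,-6,0,0,0]])

```text
time_s: 27.8
tool_pos: [0.4429, -0.0592, 0.0648]
tool_rot: [3.141, 0.002, 0.001]
ft_force: [0.5, -0.5, 0.2]
finger_gap: 0.0351
grip_force: 39.9
```

Request:
drive_tool(series=[[0,0,1.5,0,0,0],[0,0,3,0,0,0],[0,0,4.2,0,0,0],[0,0,5,0,0,0],[0,0,5.5,0,0,0],[0,0,5.8,0,0,0],[0,0,5.95,0,0,0],[0,0,5.95,0,0,0]])

```text
time_s: 28.6
tool_pos: [0.443, -0.0598, 0.0051]
tool_rot: [3.141, -0.0, 0.001]
ft_force: [-0.0, 0.3, -1.1]
finger_gap: 0.0351
grip_force: 40.0
```

Request:
drive_tool(series=[[0,0,0,0,0,0],[0,0,0,0,0,0],[0,0,0,0,0,0],[0,0,0,0,0,0],[0,0,0,0,0,0],[0,0,0,0,0,0],[0,0,-2,0,0,0],[0,0,-4,0,0,0],[0,0,-7,0,0,0],[0,0,-11,0,0,0],[0,0,-15,0,0,0],[0,0,-15,0,0,0]], grip=0)

```text
time_s: 29.8
tool_pos: [0.4452, -0.0602, 0.1592]
tool_rot: [3.14, -0.0, 0.011]
ft_force: [0.1, 0.3, -1.0]
finger_gap: 0.0852
grip_force: 0.0
```

Now back to the parked vial, with the fingers half open because of the hose.

Request:
drive_tool(series=[[14,-12,0,0,0,0],[14,-12,0,0,0,0],[14,-12,0,0,0,0],[14,-12,0,0,0,0],[14,-12,0,0,0,0],[14,-12,0,0,0,0],[14,-12,0,0,0,0]], grip=0.3)

```text
time_s: 30.5
tool_pos: [0.5818, 0.0598, 0.1545]
tool_rot: [3.141, -0.001, -0.002]
ft_force: [0.4, 0.5, 0.3]
finger_gap: 0.0598
grip_force: 0.0
```

```bash
python3 - <<'E'
from h import *
im,s=wrist();print(s["tool_pos"],s["finger_gap"]);c=im["color"];v=c.max(2);sat=cv2.cvtColor(c,cv2.COLOR_BGR2HSV)[...,1]
hull(im,(sat<60),.045,(245,320,150,235))
cv2.imwrite("pics/w11.png",c)
E
```

```text
[0.58181754 0.05984646 0.15445611] 0.05983236987882565
(245, 150, 75, 85) rect [583.9  58. ] [85.5 76.3] 0 circ [582.5  58. ] 56.3
```

View pics/w11.png

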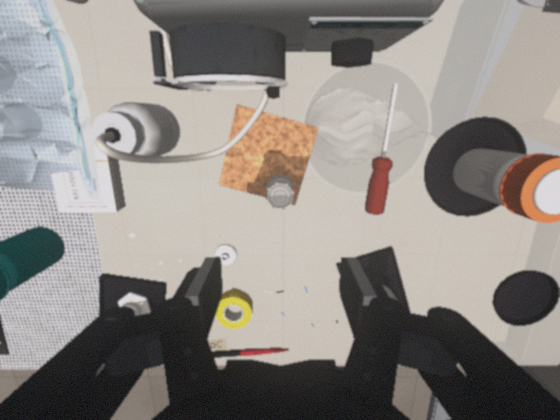

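The vial stands upright, cap centre at (280,191), and the hose is clear of it.

```bash
python3 - <<'E'
from h import *
im,s=wrist();print(s["tool_pos"],onz(im,280,191,.05))
E
```

```text
[0.58186449 0.05966321 0.15465773] [0.58800425 0.05980655 0.05      ]
```

Request:
drive_tool(series=[[0.4,0,4,0,0,0],[0.4,0,8,0,0,0],[0.4,0,11,0,0,0],[0.4,0,13,0,0,0],[0.4,0,14.3,0,0,0],[0.4,0,15.3,0,0,0],[0.4,0,16,0,0,0],[0.4,0,16.2,0,0,0],[0.4,0,16.2,0,0,0]])

```text
time_s: 31.5
tool_pos: [0.587, 0.0603, -0.0068]
tool_rot: [3.142, -0.0, 0.001]
ft_force: [1.2, 0.5, -0.6]
finger_gap: 0.0598
grip_force: 0.0
```

Request:
drive_tool(series=[[0,0,0,0,0,0],[0,0,0,0,0,0],[0,0,0,0,0,0],[0,0,0,0,0,0],[0,0,0,0,0,0],[0,0,0,0,0,0],[0,0,0,0,0,0]], grip=1, grip_force=40)

```text
time_s: 32.2
tool_pos: [0.5873, 0.0604, -0.0064]
tool_rot: [3.142, -0.0, 0.002]
ft_force: [-1.1, -0.2, 7.4]
finger_gap: 0.0292
grip_force: 39.0
```

Request:
drive_tool(series=[[0,0,-1,0,0,0],[0,0,-4,0,0,0],[0,0,-8,0,0,0],[0,0,-11,0,0,0],[-1.5,3.1,-12,0,0,0],[-3.5,7.2,-12,0,0,0],[-5.5,11.4,-12,0,0,0],[-7.5,15.5,-12,0,0,0],[-9.5,19.7,-12,0,0,0],[-11.5,23.8,-12,0,0,0],[-13.3,27.5,-12,0,0,0],[-14.4,29.9,-12,0,0,0]])

```text
time_s: 33.4
tool_pos: [0.4415, -0.2409, 0.1138]
tool_rot: [3.141, -0.003, 0.001]
ft_force: [0.5, -0.5, 0.6]
finger_gap: 0.0287
grip_force: 39.6
```

Request:
drive_tool(series=[[-0.4,0.8,0,0,0,0],[-0.4,0.8,2,0,0,0],[-0.4,0.8,4,0,0,0],[-0.4,0.8,6.5,0,0,0],[-0.4,0.8,8.5,0,0,0],[-0.4,0.8,10,0,0,0],[-0.4,0.8,11,0,0,0],[-0.4,0.8,11.5,0,0,0],[-0.4,0.8,11.8,0,0,0],[-0.4,0.8,11.95,0,0,0],[-0.4,0.8,11.95,0,0,0]])

```text
time_s: 34.5
tool_pos: [0.439, -0.2467, -0.0062]
tool_rot: [3.141, -0.0, 0.001]
ft_force: [-0.5, -0.6, -0.7]
finger_gap: 0.0292
grip_force: 39.7
```

Request:
drive_tool(series=[[0,0,0,0,0,0],[0,0,0,0,0,0],[0,0,0,0,0,0],[0,0,0,0,0,0],[0,0,0,0,0,0],[0,0,0,0,0,0],[0,0,-2,0,0,0],[0,0,-4,0,0,0],[0,0,-8,0,0,0],[0,0,-12,0,0,0],[0,0,-16,0,0,0],[0,0,-20,0,0,0]], grip=0.2)

```text
time_s: 35.7
tool_pos: [0.4384, -0.2464, 0.1951]
tool_rot: [-3.142, 0.0, 0.0]
ft_force: [0.5, -1.8, -0.1]
finger_gap: 0.0683
grip_force: 0.0
```

Request:
drive_tool(series=[[-17,31,0,0,0,0],[-17,31,0,0,0,0],[-17,31,0,0,0,0],[-17,31,0,0,0,0],[-17,31,0,0,0,0],[-17,31,0,0,0,0],[-17,31,0,0,0,0],[-17,31,0,0,0,0],[-17,31,0,0,0,0],[-17,31,0,0,0,0],[-17,31,0,0,0,0]])

```text
time_s: 36.8
tool_pos: [0.2695, -0.5554, 0.1935]
tool_rot: [-3.141, -0.002, -0.0]
ft_force: [0.3, -0.3, -0.1]
finger_gap: 0.0682
grip_force: 0.0
```

```bash
python3 - <<'E'
from h import *
import pickle
t=get_image("top");s=get_image("side");pickle.dump((t,s),open("fin.pkl","wb"))
a=cv2.resize(t["color"][130:290,150:450],(600,320),interpolation=2);b=cv2.resize(s["color"][120:330,150:430],(373,280),interpolation=2)
o=np.zeros((600,600,3),np.uint8);o[:320]=a;o[320:,:373]=b;cv2.imwrite("pics/fin.png",o)
E
```

```text
(no output)
```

View pics/fin.png

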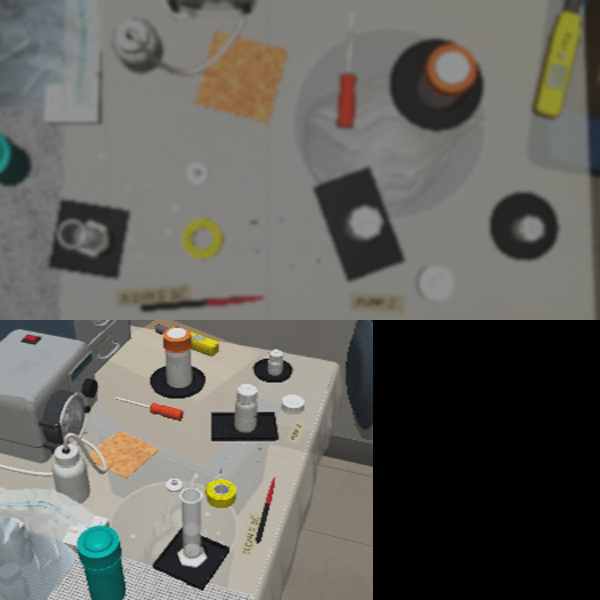

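All four stand upright in their own trays. Cap positions in the full top image: jar (377,163), cylinder mouth (186,247), bottle (332,241), vial (416,244). One numeric check of the offsets, then I'll hand in.

```bash
python3 - <<'E'
from h import *
import pickle
t,_=pickle.load(open("fin.pkl","rb"))
for n,u,v,z,c in(("jar",377,163.5,.117,(602,-152)),("cyl",185.5,247.5,.125,(426,247)),("bottle",332.5,241,.087,(443,-60)),("vial",416,244,.05,(439,-247))):
    p=onz(t,u,v,z)[:2]*1000;print(n,np.round(p),np.round(p-c))
v=t["color"].max(2)
for b in((330,410,130,210),(375,445,210,275),(300,365,205,280),(165,225,220,275)):hull(t,v<52,.009,b)
E
```

```text
jar [ 599. -155.] [-3. -3.]
cyl [423. 246.] [-3. -1.]
bottle [438. -61.] [-5. -1.]
vial [ 432. -247.] [-7. -0.]
(346, 150, 45, 45) rect [ 598.1 -147.4] [103.   92.2] 45 circ [ 601.4 -151. ] 51.9
(396, 227, 32, 32) rect [ 438.  -247.2] [70.7 70.5] 90 circ [ 437.4 -247. ] 36.9
(308, 215, 43, 54) rect [440.9 -59.6] [110.1  64.8] 20 circ [440.9 -59.5] 62.0
(175, 231, 39, 37) rect [424.6 248.2] [76.2 74.8] 80 circ [424.1 249. ] 51.6
```

All are within about 6 mm of their tray centres, against a 15 mm tolerance.

```bash
python3 -c "
from workcell import robot
print(robot.hand_in())"
```

```text
the job is handed in; nothing more can be done
None
```

I handed the job in at about 37 s of robot time: all four containers stand upright in their own trays, within about 7 mm of centre by the camera (limit 15 mm), though the hand-in returned no verdict.

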